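Pack the jam jars into the divided crate after baking

ROBOT

A 6-joint arm with a two-finger parallel gripper is mounted at the origin on the work surface. World frame = base frame: x ahead of the robot, y to its left, z up, the work surface at z = 0. Lengths are in m, angles in rad, forces in N, time in s.
With the tool pointing down it reaches from about 0.35 to 0.975 m from the base axis. Payload 4.9 kg.
Tool frame: the origin (TCP) lies on the centre line of the jaws, within the pads' length; the fingertips stand 17 mm ahead of it and the grasp point (between the pads) lies 2 mm behind it (arm.finger_overhang is the distance from the TCP to the fingertips, in m); z points along the fingers, y is the line along which they close (so a half turn about z gives the same grasp; the last joint's range is limited). The gripper opens to 85 mm and grips with 20 to 120 N. Pads are 22 mm wide; open, the fingers measure 114 mm over their backs; the gripper's body (76 mm by 85 mm) begins 54 mm behind the grasp point. The pads swing forward as they close: fully open they stand 13 mm farther back than shut.
Start: joints at [-1.412, 0.053, 1.613, -0, 1.476, -0.119], TCP at [0.171, -0.601, 0.215] pointing down, gripper open.
Joint ranges: [-3.01, 3.01], [-1.01, 2.22], [0.06, 2.58], [-1.02, 4.17], [0.09, 2.62], [-3.14, 3.14]. Speed limits (rad/s): [2.57, 2.57, 3.14, 3.14, 3.14, 3.14].

INTERFACE

Orientations are given as a 3x3 rotation matrix whose columns are the frame's x, y, z axes.
In Python, from workcell import arm, read_camera gives the robot as it stands. The module is installed in compiled form; this text tells all that it offers. Calls block until the motion is done:
- arm.move_pose(position, orientation): joint-space move of the TCP to a pose.
- arm.servo_line(position, v=0.15, rot=None): straight line of the TCP; rot=None keeps the orientation; v is the mean speed in m/s.
- arm.movej(angles): joint-space move.
- arm.set_gripper(opening, effort=None): finger opening in m; effort is the grip in N (None keeps the last); returns when the fingers have stopped.
- arm.pause(seconds).
- arm.solve_ik(position, orientation): joint angles nearest the present ones, or None.
- arm.read_state(): the state.
- read_camera(name): name is "scene" or "top" or "wrist"; returns a dict with "image" (400x640x3 uint8, red, green, blue), "depth" (400x640 float32, m along the optical axis (not along the pixel's ray), 0 where there is no reading), "fx", "fy", "cx", "cy" (pixels), "D" ([k1, k2, p1, p2, k3] as OpenCV has them; the pictures are not rectified), "rvec" (rotation vector, rad) and "tvec" (3), from world to camera coordinates, as OpenCV has them; the wrist camera has in their place "tool_from_camera" (4x4, takes a point from camera to tool coordinates, whose origin is the TCP and whose axes are the flange's). Camera axes: x right, y down, z forward; pixel columns grow to the right and rows downward; lengths in m; the calibration is good to about 2 mm. A picture is of the moment at which its call begins: read the wrist's pose just before it.
A pose or a line that the arm cannot do raises arm.MotionError and nothing moves.
- arm.close_job(): hands the job in; it is judged then, once.
The state is a dict: "time_s": time; "joint_pos": joint angles; "qvel": joint speeds; "joint_efforts": joint torques, N m; "tcp_pos": TCP position; "ee_rot": TCP orientation; "ft_force": force on the tool from outside, world axes, zero at the start; "torque": the same for the moment, N m; "width": finger opening in m; "grip_force": force on a finger pad.
Only numpy, scipy, OpenCV 4.12 (cv2) and the standard library are available. Lean on these libraries where they do the work, as an engineer would, in place of code of your own. Each camera call takes 0.05 s, during which the arm holds its last target. There are 200 camera calls.

TASK

First lift the notched wooden divider straight up out of the crate, not sideways, until it is clear of the rim, and stand it on its feet flat in the baking tray. Then pack every jam jar from the table into the crate, upright on the floor, one to a cell and lowered rather than dropped, with the jar already packed left in a cell too. Do not shove the crate along the table, and leave the other kitchen things where they are.

Things in the scene. Friction and masses are not known exactly. Their poses are not given: they have to be found in the camera images.
- crate: low plywood crate, loose, 2.5 kg, 180 (x) by 266 mm (y), walls 7 mm thick, rim 62 mm above the table, floor 8 mm thick. Inner walls 6 mm thick, 56 mm high make 2 rows of 3 cells, each 80 by 80 mm inside, 86 mm between centres; front row (crate -x, towards the robot) is cells 1-3, back row cells 4-6. Origin at the centre of its underside, z up
- divider: loose wooden divider, 250 g, that halves the three front cells: board 9 mm thick (x), 246 long (y), 56 high, with a foot 50 mm long (x), 6 thick, 44 high across each end, so it stands by itself. Its notches interlock with slots in the crate's cross walls (2 mm play): it comes out only straight up and is clear of the rim when raised 56 mm. Origin at the centre of its underside, z up
- tab (a point): a point on the divider's grip tab, 86 mm above the divider's underside. The tab, 80 mm long (y) and 9 mm thick (x), rises at the board's middle to 106 mm above the underside; pinch it across its thickness (the divider's x)
- tray: dark steel baking tray fixed to the table, 320 mm (x) by 130 mm (y) outside, rim 4 mm thick and 13 mm high, floor 4 mm thick; origin at the centre of its underside, x along its length
- tray_mid (a point): centre of the baking tray's inner floor
- cell1 (a point): centre of the floor of the crate's cell 1 (front row; lowest y, right-hand column in the crate's frame)
- cell2 (a point): centre of the floor of the crate's cell 2 (front row; middle column in the crate's frame)
- cell3 (a point): centre of the floor of the crate's cell 3 (front row; highest y, left-hand column in the crate's frame)
- cell4 (a point): centre of the floor of the crate's cell 4 (back row; lowest y, right-hand column in the crate's frame)
- cell5 (a point): centre of the floor of the crate's cell 5 (back row; middle column in the crate's frame)
- cell6 (a point): centre of the floor of the crate's cell 6 (back row; highest y, left-hand column in the crate's frame)
- jar1: jam jar with a brown filling and a flat metal lid, one upright cylinder 58 mm in diameter and 100 mm tall all the way up (lid included), about 320 g, bottom-heavy; origin at the centre of its underside, z up. It starts standing on the table; four or all five of the five such jars are present
- jar2: jam jar with a brown filling and a flat metal lid, one upright cylinder 58 mm in diameter and 100 mm tall all the way up (lid included), about 320 g, bottom-heavy; origin at the centre of its underside, z up. It starts standing on the table; four or all five of the five such jars are present
- jar3: jam jar with a brown filling and a flat metal lid, one upright cylinder 58 mm in diameter and 100 mm tall all the way up (lid included), about 320 g, bottom-heavy; origin at the centre of its underside, z up. It starts standing on the table; four or all five of the five such jars are present
- jar4: jam jar with a brown filling and a flat metal lid, one upright cylinder 58 mm in diameter and 100 mm tall all the way up (lid included), about 320 g, bottom-heavy; origin at the centre of its underside, z up. It starts standing on the table; four or all five of the five such jars are present
- jar5: jam jar with a brown filling and a flat metal lid, one upright cylinder 58 mm in diameter and 100 mm tall all the way up (lid included), about 320 g, bottom-heavy; origin at the centre of its underside, z up. It starts standing on the table; four or all five of the five such jars are present
- packed1: jam jar with a brown filling and a flat metal lid, one upright cylinder 58 mm in diameter and 100 mm tall all the way up (lid included), about 320 g, bottom-heavy; origin at the centre of its underside, z up. Already packed in a back-row cell of the crate; one of the three such jars is present, the others are absent
- packed2: jam jar with a brown filling and a flat metal lid, one upright cylinder 58 mm in diameter and 100 mm tall all the way up (lid included), about 320 g, bottom-heavy; origin at the centre of its underside, z up. Already packed in a back-row cell of the crate; one of the three such jars is present, the others are absent
- packed3: jam jar with a brown filling and a flat metal lid, one upright cylinder 58 mm in diameter and 100 mm tall all the way up (lid included), about 320 g, bottom-heavy; origin at the centre of its underside, z up. Already packed in a back-row cell of the crate; one of the three such jars is present, the others are absent
- ramekin: bystander: white open ramekin, 68 mm wide at the rim, 45 mm tall, standing among the jars; origin at the centre of its underside
- cocoa_tin: bystander: squat steel tin, 84 mm in diameter, 50 mm tall, to the left of the crate; origin at the centre of its underside
- sugar_pot: bystander: squat white ceramic pot, 72 mm in diameter, 50 mm tall, beyond the jars and the crate; origin at the centre of its underside
Not all that is in view belongs to the job. Leave any blue or yellow look-alike of the jar5 alone. Leave any green or yellow look-alike of the jar4 alone.

How it is judged:
By the outcome, as a careful person would: the job done as asked, in the order asked, and still so for the second after the job is handed in, with the robot touching nothing.
Of jar1, jar2, jar3, jar4, jar5 only 4 to 5 are there at a start; the rules pass over those that are not, and their reading is None.
Of packed1, packed2, packed3 only 1 to 1 are there at a start; the rules pass over those that are not, and their reading is None.
At some moment in a run one of jar1, jar2, jar3, jar4, jar5 may be knocked a few centimetres aside while the robot is not near it.
It also fails if it takes over 210 s, if anything falls off the work surface, if the arm or the gripper's body presses on something with over 40 N, if the wrist force passes 120 N, or if a joint passes its speed limit or range.

## Working session

There is one attempt and no reset: what is moved stays moved. The work goes in short steps, each a Python script; the robot and the scene stay as the last script left them, time stands still between calls to the robot, and variables do not carry over. Pictures are saved under pics/ and viewed, at most 14 in all, crops included, and the job is handed in when it is done.

```bash
mkdir -p pics; cat > h.py <<'E'
import numpy as np, cv2
from workcell import arm, read_camera
def T(c):
    if "rvec" in c:
        R=cv2.Rodrigues(np.array(c["rvec"],float))[0]; t=np.array(c["tvec"],float).ravel()
        return R.T, -R.T@t
def K(c): return np.array([[c["fx"],0,c["cx"]],[0,c["fy"],c["cy"]],[0,0,1.]])
def ray(c,uv):
    p=cv2.undistortPoints(np.array(uv,float).reshape(-1,1,2),K(c),np.array(c["D"],float)).reshape(-1,2)
    return np.c_[p,np.ones(len(p))]
def onplane(c,uv,z):
    R,o=T(c); d=ray(c,uv)@R.T
    return o+d*((z-o[2])/d[:,2])[:,None]
def cloud(c):
    h,w=c["depth"].shape; v,u=np.mgrid[:h,:w]
    r=ray(c,np.stack([u,v],-1).reshape(-1,2)); R,o=T(c)
    P=(r*c["depth"].reshape(-1,1))@R.T+o
    return P.reshape(h,w,3)
def save(c,n,s=1): cv2.imwrite(f"pics/{n}.png",cv2.cvtColor(c["image"],cv2.COLOR_RGB2BGR))
E
python3 - <<'E'
from h import *
import pickle
s=arm.read_state(); print(s["time_s"],s["tcp_pos"],s["width"],s["ee_rot"])
for n in("scene","top"):
    c=read_camera(n); save(c,n+"0"); pickle.dump(c,open(n+"0.pkl","wb")); print(n,T(c),(c["depth"]>0).mean())
E
```

```text
0.0 [ 0.17128518 -0.60038095  0.21333427] 0.08570401349595777 [[ 9.61664665e-01  2.74227925e-01 -3.42693274e-04]
 [ 2.74228037e-01 -9.61662476e-01  2.06562874e-03]
 [ 2.36897821e-04 -2.08041828e-03 -9.99997808e-01]]
scene (array([[ 0.69109183,  0.55421821, -0.46393346],
       [ 0.7225941 , -0.51576541,  0.46026493],
       [ 0.01580637, -0.65332092, -0.75691607]]), array([ 1.25694348, -0.64279401,  1.21935434])) 0.99617578125
top (array([[ 0.01743713, -0.9972632 ,  0.07184745],
       [-0.99982517, -0.01787685, -0.00548172],
       [ 0.00675113, -0.0717393 , -0.99740057]]), array([0.4806578 , 0.05986337, 1.14385606])) 0.99569921875
```

View pics/scene0.png

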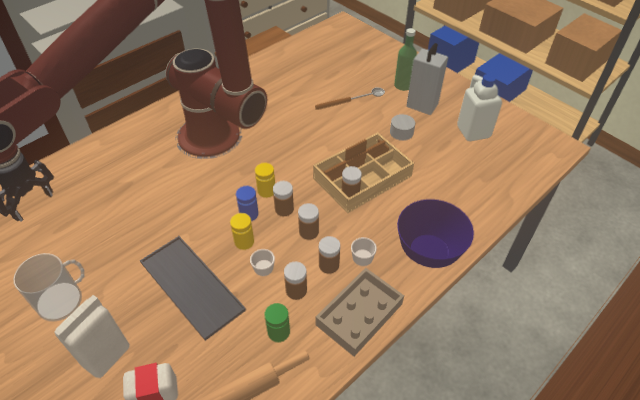

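View pics/top0.png

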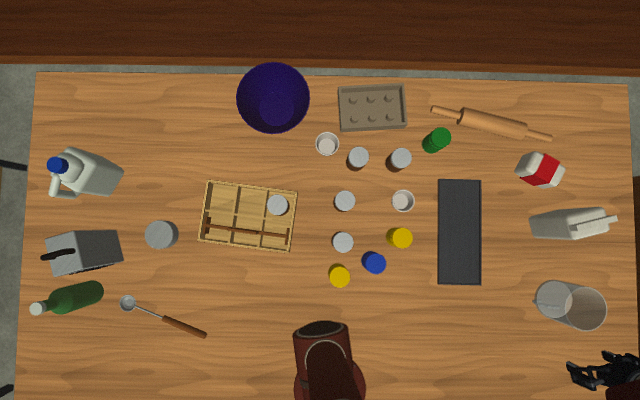

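Top view: four brown jars have grey lids at (358,157), (401,158), (345,201) and (343,242). The packed jar is at (277,205), which is cell 4. The divider lies in the front row of the crate, around (248,230), and the tray is at (460,232). The open ramekin is at (403,201) and the sugar pot at (327,144). The yellow, blue and green look-alikes stay where they are.

```bash
cat >> h.py <<'E'
def blobs(c,P,zlo,zhi,xr=(0.1,1.0),yr=(-0.5,0.5),amin=60):
    m=((P[...,2]>zlo)&(P[...,2]<zhi)&(P[...,0]>xr[0])&(P[...,0]<xr[1])&(P[...,1]>yr[0])&(P[...,1]<yr[1])).astype(np.uint8)
    n,L,st,ce=cv2.connectedComponentsWithStats(m)
    return [(L==i,st[i],ce[i]) for i in range(1,n) if st[i][4]>=amin]
def jars(c,P=None):
    """grey lids at z~0.1 -> x,y,saturation,area"""
    P=cloud(c) if P is None else P
    hsv=cv2.cvtColor(c["image"],cv2.COLOR_RGB2HSV); out=[]
    for m,st,ce in blobs(c,P,0.09,0.122,(0.3,0.9),(-0.35,0.35)):
        cn=max(cv2.findContours(m.astype(np.uint8),0,1)[0],key=cv2.contourArea)
        (u,v),r=cv2.minEnclosingCircle(cn)
        z=np.median(P[m][:,2]); q=onplane(c,[(u,v)],z)[0]; q2=onplane(c,[(u+r,v)],z)[0]
        out.append((*q.round(4),round(float(np.linalg.norm(q2-q)),4),int(np.median(hsv[m][:,1])),int(st[4]),(round(u),round(v))))
    return out
def rect(c,m,z):
    cn=np.vstack(cv2.findContours(m.astype(np.uint8),0,1)[0]).reshape(-1,2)
    q=onplane(c,cn,z)[:,:2].astype(np.float32)*1000
    return cv2.minAreaRect(q)
E
python3 - <<'E'
from h import *
import pickle
c=pickle.load(open("top0.pkl","rb")); P=cloud(c); hsv=cv2.cvtColor(c["image"],cv2.COLOR_RGB2HSV)
print("table z",np.median(P[280:330,240:280,2]), P[280:330,240:280,2].std())
for j in jars(c,P): print(j)
X=P[...,0];Y=P[...,1];Z=P[...,2]
uu=np.zeros(Z.shape,bool); uu[165:265,185:310]=1
m=uu&(Z>0.05)&(Z<0.07); print("crate z",np.median(Z[m]),rect(c,m,0.062))
m=uu&(Z>0.03)&(Z<0.13);print("crate any",rect(c,m,0.062))
uu[:]=0;uu[170:295,425:495]=1
m=uu&(hsv[...,2]<85); m=cv2.morphologyEx(m.astype(np.uint8),2,np.ones((3,3)))>0
print("tray",np.median(Z[m]),rect(c,m,0.013))
for n,z,pts in(("sug",.05,(327,144)),("ram",.045,(403,201)),("cocoa",.05,(161,235))): print(n,onplane(c,[pts],z))
uu[:]=0;uu[180:250,205:295]=1
m=uu&(Z>.085)&(X<0.52); print("tab",m.sum(),P[m].mean(0),P[m].min(0),P[m].max(0))
big=cv2.resize(c["image"][165:300,190:440],(800,432),interpolation=cv2.INTER_CUBIC)
cv2.imwrite("pics/crop0.png",cv2.cvtColor(big,cv2.COLOR_RGB2BGR))
E
```

```text
table z -0.0012139940659915416 0.09881568356858664
(np.float64(0.8397), np.float64(0.1794), np.float64(0.1056), 0.1047, 155, 432, (273, 97))
(np.float64(0.737), np.float64(-0.2988), np.float64(0.0976), 0.03, 176, 330, (440, 137))
(np.float64(0.6764), np.float64(-0.0658), np.float64(0.0977), 0.0286, 9, 328, (358, 156))
(np.float64(0.6759), np.float64(-0.187), np.float64(0.0978), 0.0293, 9, 327, (401, 158))
(np.float64(0.5522), np.float64(-0.0289), np.float64(0.098), 0.0288, 9, 336, (345, 200))
(np.float64(0.5364), np.float64(0.1592), np.float64(0.1063), 0.0289, 9, 342, (277, 204))
(np.float64(0.4603), np.float64(0.2531), np.float64(0.1117), 0.0413, 176, 107, (242, 232))
(np.float64(0.4506), np.float64(-0.1895), np.float64(0.0981), 0.0294, 255, 340, (402, 238))
(np.float64(0.4361), np.float64(-0.0248), np.float64(0.0983), 0.0288, 9, 341, (343, 242))
(np.float64(0.3782), np.float64(-0.1158), np.float64(0.0981), 0.0296, 188, 347, (376, 264))
(np.float64(0.3403), np.float64(-0.0166), np.float64(0.0986), 0.0289, 255, 343, (340, 277))
crate z 0.05896361052617327 ((504.5920104980469, 249.21322631835938), (266.842041015625, 179.9071502685547), 83.23236083984375)
crate any ((504.5295715332031, 248.68707275390625), (267.90179443359375, 179.9071502685547), 83.23236083984375)
tray 0.0023094338463885977 ((470.7198181152344, -384.0237121582031), (131.1885986328125, 317.08245849609375), 89.77074432373047)
sug [[0.72089307 0.02189265 0.05      ]]
ram [[ 0.55650267 -0.20448284  0.045     ]]
cocoa [[0.44449889 0.5002546  0.05      ]]
tab 191 [0.4793791  0.19505258 0.28245236] [0.45398811 0.05986337 0.08809968] [0.51902255 0.29361236 1.14385606]
```

View pics/crop0.png

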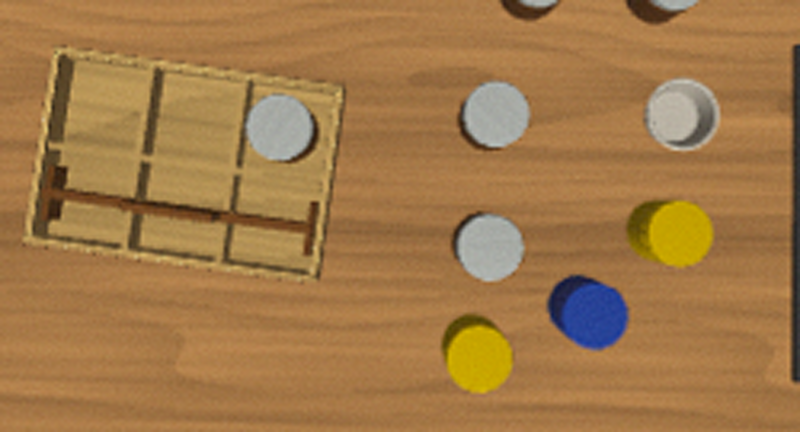

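The crate is at (0.5046, 0.2490) with a yaw of -6.77°. The packed jar comes out at (0.042, -0.086) in the crate frame, which confirms cell 4. The tab is within 2 mm of where the crate pose predicts. I'm going for the divider now.

```bash
cat >> h.py <<'E'
PSI=np.radians(-6.77); C0=np.array([.5046,.2490])
def R(th): return np.array([[-np.sin(th),np.cos(th),0],[np.cos(th),np.sin(th),0],[0,0,-1.]])
def cell(n):
    x=-.043 if n<4 else .043; y=((n-1)%3-1)*.086
    return C0+np.array([[np.cos(PSI),-np.sin(PSI)],[np.sin(PSI),np.cos(PSI)]])@[x,y]
def st(tag=""):
    s=arm.read_state(); print(tag,"t%.1f"%s["time_s"],s["tcp_pos"].round(4),"F",np.array(s["ft_force"]).round(1),"w %.4f g %.0f"%(s["width"],np.max(s["grip_force"]))); return s
E
python3 - <<'E'
from h import *
p=arm.read_state()["tcp_pos"]
arm.servo_line([p[0],p[1],.33],v=.2)
t=(.4614,.2537)
arm.set_gripper(.05,40)
arm.move_pose([*t,.25],R(PSI)); st("above")
arm.servo_line([*t,.13],v=.15)
arm.servo_line([*t,.092],v=.05); st("down")
c=read_camera("scene"); save(c,"scene1")
arm.set_gripper(0,20); st("closed")
E
```

```text
above t4.4 [0.4618 0.2532 0.2501] F [-0.3 -0.3 -0.5] w 0.0501 g 0
down t6.3 [0.4617 0.2538 0.0923] F [0.4 0.3 0.2] w 0.0503 g 0
closed t6.8 [0.4618 0.2537 0.0923] F [ 0.9 -0.4  0.1] w 0.0085 g 23
```

```bash
python3 - <<'E'
from h import *
arm.set_gripper(0,60); s=st("grip"); p=s["tcp_pos"]
for z in(.10,.115,.16,.24):
    arm.servo_line([.4614,.2537,z],v=.05 if z<.2 else .12); st()
c=read_camera("scene"); save(c,"scene2")
E
```

```text
grip t7.0 [0.4619 0.2538 0.0924] F [0.  0.1 1.4] w 0.0067 g 60
 t7.3 [0.461  0.2537 0.0998] F [-0.1  0.3 -2.5] w 0.0065 g 60
 t7.8 [0.4617 0.2538 0.1156] F [ 0.5  1.  -2.7] w 0.0062 g 60
 t8.8 [0.4611 0.2536 0.1595] F [-0.2  0.1 -2.9] w 0.0063 g 60
 t9.6 [0.4609 0.2535 0.239 ] F [-0.1 -0.7 -2.7] w 0.0064 g 60
```

View pics/scene2.png

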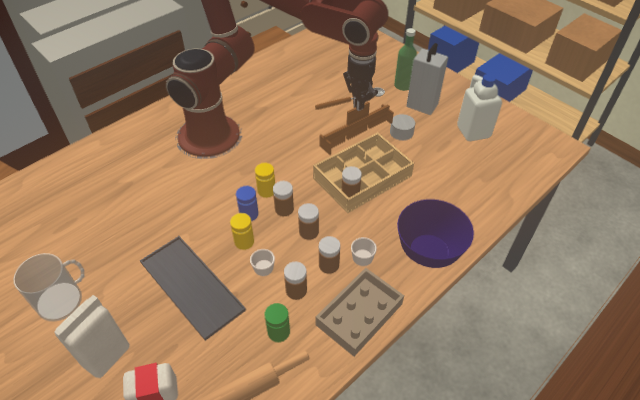

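The divider is clear of the crate and hangs level from the gripper at about (357,128). The crate hasn't moved. Next I carry it to the tray.

```bash
python3 - <<'E'
from h import *
t=(.4707,-.384)
arm.servo_line([*t,.25],v=.2,rot=R(-np.pi/2)); st("over")
arm.servo_line([*t,.12],v=.12); arm.servo_line([*t,.091],v=.04); st("low")
for z in(.0895,.0885,.0875):
    arm.servo_line([*t,z],v=.02); s=st()
    if s["ft_force"][2]>0: break
arm.set_gripper(.03,20); st("open")
arm.servo_line([*t,.25],v=.15)
arm.servo_line([.45,-.1,.28],v=.25); arm.move_pose([.42,.27,.28],R(-np.pi/2))
for n in("scene","top"): c=read_camera(n); save(c,n+"3")
for j in jars(c): print(j)
P=cloud(c);Z=P[...,2]
u=np.zeros(Z.shape,bool); u[165:300,425:500]=1
m=u&(Z>.045)&(Z<.07); print("board",rect(c,m,.06)); 
u[:]=0;u[165:265,185:310]=1
print("crate",rect(c,u&(Z>.05)&(Z<.07),.062)); st()
E
```

```text
over t13.0 [ 0.4708 -0.3836  0.2501] F [ 0.1  0.7 -2.3] w 0.0062 g 60
low t15.1 [ 0.4709 -0.3842  0.0912] F [ 1.  -0.9 -2.4] w 0.0066 g 60
 t15.4 [ 0.4707 -0.3841  0.0896] F [-0.8  1.2 -3.1] w 0.0065 g 60
 t15.6 [ 0.4707 -0.384   0.0885] F [-0.5  0.2 -2.2] w 0.0066 g 60
 t15.9 [ 0.4708 -0.3846  0.0883] F [-3.2 -2.   1.8] w 0.0063 g 60
open t16.2 [ 0.4709 -0.3839  0.0875] F [ 0.2 -0.1 -0.7] w 0.0297 g 0
(np.float64(0.8397), np.float64(0.1794), np.float64(0.1058), 0.1047, 151, 428, (273, 97))
(np.float64(0.7379), np.float64(-0.2984), np.float64(0.0975), 0.0296, 176, 333, (440, 137))
(np.float64(0.6764), np.float64(-0.0658), np.float64(0.0977), 0.0286, 8, 326, (358, 156))
(np.float64(0.6758), np.float64(-0.187), np.float64(0.0978), 0.0293, 9, 330, (401, 158))
(np.float64(0.5528), np.float64(-0.0659), np.float64(0.0982), 0.0291, 8, 334, (358, 200))
(np.float64(0.5365), np.float64(0.1592), np.float64(0.1062), 0.0289, 8, 342, (277, 204))
(np.float64(0.4506), np.float64(-0.1895), np.float64(0.098), 0.0294, 255, 341, (402, 238))
(np.float64(0.4361), np.float64(-0.0248), np.float64(0.0982), 0.0288, 8, 341, (343, 242))
(np.float64(0.3783), np.float64(-0.1157), np.float64(0.0982), 0.0297, 187, 346, (376, 264))
(np.float64(0.3408), np.float64(-0.0165), np.float64(0.0986), 0.0294, 255, 345, (340, 277))
board ((469.5477294921875, -377.5397644042969), (242.7067108154297, 47.23471450805664), 0.27103233337402344)
crate ((504.6680603027344, 249.17156982421875), (266.77728271484375, 179.7462615966797), 83.23236083984375)
 t20.2 [0.4206 0.269  0.28  ] F [ 0.4 -0.1  1.2] w 0.0300 g 0
```

View pics/top3.png

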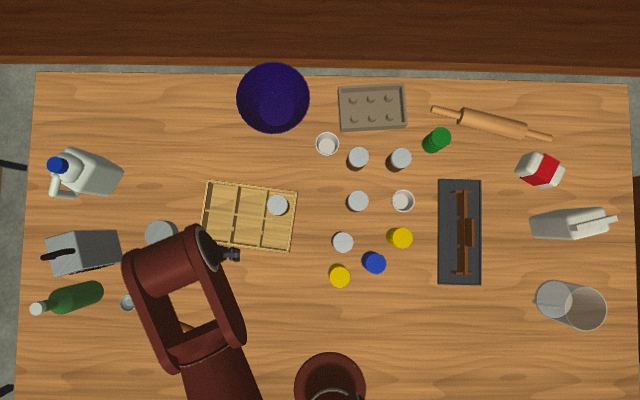

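View pics/scene3.png

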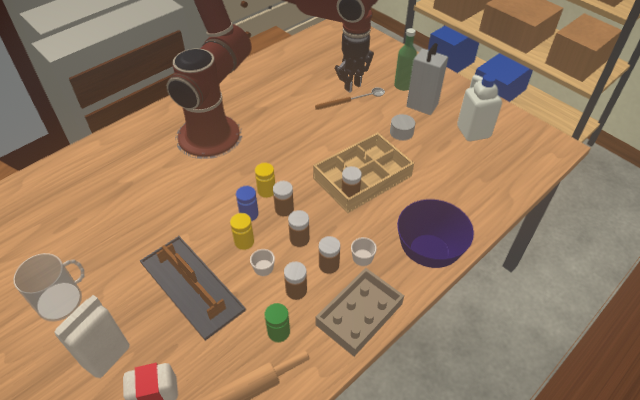

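The divider stands upright in the tray, with its board along (462,232). The jar that was at (345,201) has been knocked to (358,200), so I'll measure again before every pick.

```bash
cat >> h.py <<'E'
def pack(n,near):
    c=read_camera("top"); J=[j for j in jars(c) if j[4]<40 and j[1]<.09 and .025<j[3]<.034]
    print("lids",[(float(j[0]),float(j[1])) for j in J])
    j=min(J,key=lambda j:np.hypot(j[0]-near[0],j[1]-near[1])); a=(float(j[0]),float(j[1])); t=cell(n)
    assert np.hypot(a[0]-near[0],a[1]-near[1])<.08
    th=PSI if n>3 else PSI-np.pi/2
    arm.set_gripper(.084,40)
    arm.move_pose([*a,.22],R(-np.pi/2)); arm.servo_line([*a,.12],v=.2); arm.servo_line([*a,.078],v=.08); st("at jar")
    arm.set_gripper(.04,40); s=st("gripped")
    if s["width"]<.05: print("MISSED"); return False
    arm.servo_line([*a,.10],v=.05); arm.servo_line([*a,.25],v=.2); st("lifted")
    arm.servo_line([*t,.25],v=.2,rot=R(th)); arm.servo_line([*t,.16],v=.15); s=st("over cell")
    if s["width"]<.05: print("LOST"); return False
    arm.servo_line([*t,.092],v=.06)
    for z in(.089,.0875,.086):
        arm.servo_line([*t,z],v=.02); s=st()
        if s["ft_force"][2]>0: break
    arm.set_gripper(.070,20); st("open"); arm.pause(.1)
    arm.servo_line([*t,.13],v=.08); arm.servo_line([*t,.26],v=.2)
    return True
E
python3 - <<'E'
from h import *
pack(6,(.436,-.025))
arm.move_pose([.42,.27,.28],R(-np.pi/2))
c=read_camera("top"); save(c,"top4")
for j in jars(c):
    if j[4]<40: print(j)
c=read_camera("scene"); save(c,"scene4")
E
```

```text
lids [(0.6763, -0.0658), (0.6759, -0.187), (0.5528, -0.0659), (0.4361, -0.0248)]
at jar t23.4 [ 0.4363 -0.0249  0.0782] F [ 0.8 -0.   0.3] w 0.0843 g 0
gripped t23.9 [ 0.4389 -0.0232  0.0825] F [-3.3  8.2 17.6] w 0.0401 g 8
MISSED
(np.float64(0.6764), np.float64(-0.0658), np.float64(0.098), 0.0286, 8, 325, (358, 156))
(np.float64(0.6759), np.float64(-0.187), np.float64(0.0978), 0.0293, 9, 330, (401, 158))
(np.float64(0.5528), np.float64(-0.0659), np.float64(0.0979), 0.0291, 8, 336, (358, 200))
(np.float64(0.5364), np.float64(0.1592), np.float64(0.1063), 0.0289, 8, 343, (277, 204))
(np.float64(0.4362), np.float64(-0.025), np.float64(0.0981), 0.0288, 8, 339, (343, 242))
```

View pics/scene4.png

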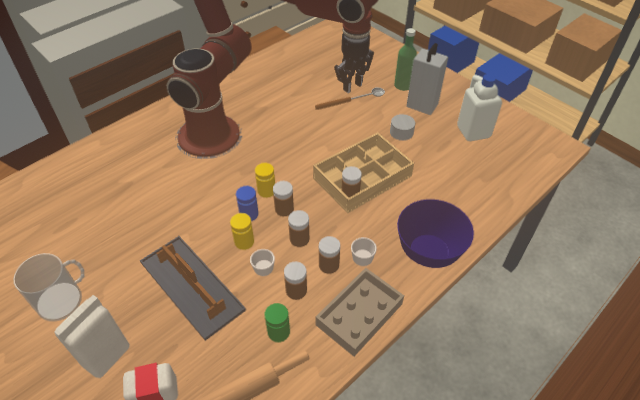

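The fingers closed to 40 mm with an upward force of 17.6 N, and the jar didn't move. I'll repeat the approach and look closely before closing all the way.

```bash
python3 - <<'E'
from h import *
a=(.4361,-.0249)
arm.set_gripper(.084,40)
arm.move_pose([*a,.22],R(-np.pi/2)); arm.servo_line([*a,.12],v=.2); arm.servo_line([*a,.078],v=.08); st("at jar")
c=read_camera("scene"); im1=c["image"]; P=cloud(c)
for w in(.075,.066,.060,.055):
    arm.set_gripper(w,30); st(str(w))
im2=read_camera("scene")["image"]
u,v=283,195
big=np.hstack([cv2.resize(i[125:245,233:333],(400,480),interpolation=cv2.INTER_CUBIC) for i in(im1,im2)])
cv2.imwrite("pics/grip.png",cv2.cvtColor(big,cv2.COLOR_RGB2BGR))
E
```

```text
at jar t28.3 [ 0.4363 -0.025   0.0782] F [-0.7  1.3 -0.1] w 0.0840 g 0
0.075 t28.6 [ 0.4364 -0.025   0.0785] F [ 0.2 -0.4  0.2] w 0.0748 g 0
0.066 t28.9 [ 0.4361 -0.0249  0.0781] F [ 0.4 -0.4 -0.8] w 0.0658 g 0
0.06 t29.1 [ 0.4361 -0.0249  0.078 ] F [-0.1  0.5 -0.2] w 0.0600 g 0
0.055 t29.3 [ 0.4371 -0.0251  0.0792] F [ 0.1 -0.6  4.9] w 0.0548 g 4
```

View pics/grip.png

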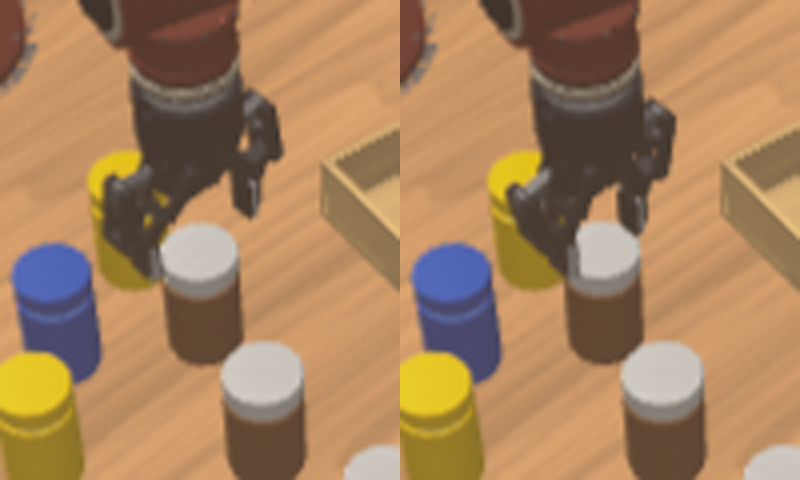

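```bash
python3 - <<'E'
from h import *
import pickle
c=pickle.load(open("scene0.pkl","rb"))
for j in jars(c): print("scene",[float(x) for x in j[:4]],j[4],j[6])
s=arm.read_state(); c=read_camera("wrist"); M=np.array(c["tool_from_camera"]); print(M.round(3))
save(c,"wrist5")
h,w=c["depth"].shape; v,u=np.mgrid[:h,:w]; r=ray(c,np.stack([u,v],-1).reshape(-1,2))*c["depth"].reshape(-1,1)
t=r@M[:3,:3].T+M[:3,3]; W=(t@np.array(s["ee_rot"]).T+s["tcp_pos"]).reshape(h,w,3)
np.save("w5.npy",W)
c=read_camera("scene"); P=cloud(c)
d=(c["image"].max(2)<70)&(np.hypot(P[...,0]-.436,P[...,1]+.025)<.12)&(P[...,2]>.05)&(P[...,2]<.15)
Q=P[d]
for lo in np.arange(.05,.14,.01):
    q=Q[(Q[:,2]>=lo)&(Q[:,2]<lo+.01)]
    if len(q): print(round(lo,2),len(q),q.min(0).round(3),q.max(0).round(3))
E
```

```text
scene [0.4665, 0.2496, 0.1054, 0.0388] 132 (356, 146)
scene [0.3495, -0.0234, 0.0984, 0.0285] 219 (264, 171)
scene [0.5433, 0.1531, 0.1073, 0.0292] 18 (351, 174)
scene [0.4419, -0.0298, 0.0996, 0.0288] 19 (282, 188)
scene [0.3823, -0.1198, 0.0997, 0.0292] 136 (245, 193)
scene [0.8296, 0.187, 0.1025, 0.1024] 74 (434, 224)
scene [0.5577, -0.0335, 0.1, 0.0289] 18 (308, 212)
scene [0.4573, -0.1949, 0.1, 0.0291] 211 (240, 222)
scene [0.6826, -0.0714, 0.0997, 0.0282] 17 (329, 246)
scene [0.6805, -0.1914, 0.0999, 0.0287] 18 (294, 271)
scene [0.7437, -0.3064, 0.0993, 0.0293] 123 (276, 315)
[[ 0.001 -0.963 -0.269  0.069]
 [ 1.     0.     0.001  0.001]
 [-0.    -0.269  0.963 -0.16 ]
 [ 0.     0.     0.     1.   ]]
```

View pics/wrist5.png

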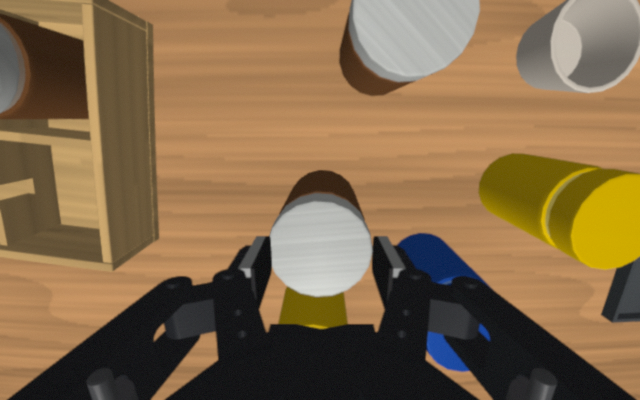

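```bash
python3 - <<'E'
from h import *
W=np.load("w5.npy")
print("lid",[W[v,u].round(4).tolist() for u,v in((320,200),(320,245),(320,290),(280,245),(362,245))])
print("table",W[100,250].round(4))
for u,v in((258,245),(262,242),(250,275),(255,265),(380,245),(390,270),(240,272)): print((u,v),W[v-1:v+2,u-1:u+2].reshape(-1,3).round(4)[[0,4,8]].tolist())
st()
E
```

```text
lid [[0.4663, -0.0251, 0.0994], [0.4418, -0.0251, 0.1015], [0.4135, -0.0251, 0.1007], [0.4419, -0.0037, 0.1017], [0.4422, -0.0475, 0.1024]]
table [5.231e-01 3.220e-02 4.000e-04]
(258, 245) [[0.4479, 0.0057, 0.1138], [0.4479, 0.0049, 0.1148], [0.4481, 0.0041, 0.1165]]
(262, 242) [[0.4483, 0.0042, 0.111], [0.4484, 0.0034, 0.1125], [0.4481, 0.0029, 0.1129]]
(250, 275) [[0.4453, 0.0039, 0.1374], [0.4454, 0.0033, 0.1382], [0.445, 0.0029, 0.1383]]
(255, 265) [[0.4487, 0.0021, 0.1351], [0.4485, 0.0016, 0.1358], [0.4471, 0.0017, 0.134]]
(380, 245) [[0.4483, -0.0539, 0.1145], [0.4481, -0.0542, 0.1154], [0.4481, -0.0545, 0.1164]]
(390, 270) [[0.4474, -0.0536, 0.137], [0.4472, -0.0539, 0.1375], [0.447, -0.0542, 0.1379]]
(240, 272) [[0.4485, 0.0069, 0.1406], [0.45, 0.0054, 0.144], [0.4484, 0.0057, 0.142]]
 t29.5 [ 0.4371 -0.0251  0.0791] F [ 0.4 -0.7  5.6] w 0.0547 g 4
```

The wrist depth puts the fingertips at about z = 0.105 with the TCP at 0.079. They sit behind the TCP, not 17 mm ahead of it as the description says, so they closed on top of the lid. I'll measure where the tips really are.

```bash
python3 - <<'E'
from h import *
print("overhang",arm.finger_overhang)
def tips(tag):
    s=arm.read_state(); c=read_camera("wrist"); M=np.array(c["tool_from_camera"])
    h,w=c["depth"].shape; v,u=np.mgrid[:h,:w]; r=ray(c,np.stack([u,v],-1).reshape(-1,2))*c["depth"].reshape(-1,1)
    t=(r@M[:3,:3].T+M[:3,3]).reshape(h,w,3)
    m=(c["depth"]>0)&(np.abs(t[...,0])<.02)&(np.abs(t[...,1])>.01)&(np.abs(t[...,1])<.06)&(t[...,2]<.06)&(t[...,2]>-.1)&(c["image"].max(2)<150)
    for sg in(-1,1):
        q=t[m&(np.sign(t[...,1])==sg)]; print(tag,"%.4f"%s["width"],sg,len(q),"tip z (tool) pctl",np.percentile(q[:,2],[90,98,99.5]).round(4),"y",np.percentile(q[:,1],[2,98]).round(3))
    return c
a=(.4361,-.0249)
arm.set_gripper(.07,30); arm.servo_line([*a,.17],v=.15)
for w in(.084,.07,.058,.03): arm.set_gripper(w,30); c=tips("free")
save(c,"wrist6"); st()
E
```

```text
overhang 0.017
free 0.0839 -1 8059 tip z (tool) pctl [-0.0493 -0.0358 -0.0322] y [-0.06  -0.012]
free 0.0839 1 7155 tip z (tool) pctl [-0.0472 -0.0358 -0.0321] y [0.012 0.06 ]
free 0.0699 -1 10274 tip z (tool) pctl [-0.0506 -0.0331 -0.0281] y [-0.059 -0.013]
free 0.0699 1 9927 tip z (tool) pctl [-0.0505 -0.033  -0.028 ] y [0.012 0.059]
free 0.0585 -1 11321 tip z (tool) pctl [-0.0522 -0.0319 -0.0261] y [-0.059 -0.013]
free 0.0585 1 11102 tip z (tool) pctl [-0.0521 -0.0319 -0.026 ] y [0.013 0.059]
free 0.0303 -1 12079 tip z (tool) pctl [-0.0558 -0.0314 -0.0243] y [-0.055 -0.013]
free 0.0303 1 12123 tip z (tool) pctl [-0.0558 -0.0313 -0.0243] y [0.013 0.056]
 t32.0 [ 0.4361 -0.0249  0.17  ] F [ 0.5 -0.1  0.4] w 0.0299 g 0
```

View pics/wrist6.png

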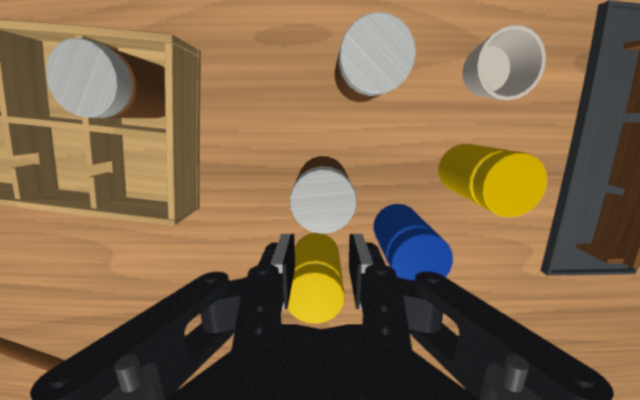

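The real tips sit about 21.5 mm behind the TCP at jar width, and the lid-contact force agrees with that. I'll lower the TCP heights to match: 0.0465 for the pick and 0.0545 for the place.

```bash
sed -i 's/arm.servo_line(\[\*a,.12\],v=.2); arm.servo_line(\[\*a,.078\],v=.08)/arm.servo_line([*a,.10],v=.2); arm.servo_line([*a,.0465],v=.08)/; s/arm.servo_line(\[\*a,.10\],v=.05)/arm.servo_line([*a,.06],v=.05)/; s/\[\*t,.16\],v=.15/[*t,.13],v=.15/; s/\[\*t,.092\],v=.06/[*t,.060],v=.06/; s/(.089,.0875,.086)/(.0575,.056,.0545)/; s/\[\*t,.13\],v=.08/[*t,.11],v=.08/' h.py; tail -28 h.py | head -32
python3 - <<'E'
from h import *
arm.move_pose([.42,.27,.28],R(-np.pi/2))
pack(6,(.436,-.025))
c=read_camera("scene"); save(c,"scene7")
E
```

```text
return cv2.minAreaRect(q)
PSI=np.radians(-6.77); C0=np.array([.5046,.2490])
def R(th): return np.array([[-np.sin(th),np.cos(th),0],[np.cos(th),np.sin(th),0],[0,0,-1.]])
def cell(n):
    x=-.043 if n<4 else .043; y=((n-1)%3-1)*.086
    return C0+np.array([[np.cos(PSI),-np.sin(PSI)],[np.sin(PSI),np.cos(PSI)]])@[x,y]
def st(tag=""):
    s=arm.read_state(); print(tag,"t%.1f"%s["time_s"],s["tcp_pos"].round(4),"F",np.array(s["ft_force"]).round(1),"w %.4f g %.0f"%(s["width"],np.max(s["grip_force"]))); return s
def pack(n,near):
    c=read_camera("top"); J=[j for j in jars(c) if j[4]<40 and j[1]<.09 and .025<j[3]<.034]
    print("lids",[(float(j[0]),float(j[1])) for j in J])
    j=min(J,key=lambda j:np.hypot(j[0]-near[0],j[1]-near[1])); a=(float(j[0]),float(j[1])); t=cell(n)
    assert np.hypot(a[0]-near[0],a[1]-near[1])<.08
    th=PSI if n>3 else PSI-np.pi/2
    arm.set_gripper(.084,40)
    arm.move_pose([*a,.22],R(-np.pi/2)); arm.servo_line([*a,.10],v=.2); arm.servo_line([*a,.0465],v=.08); st("at jar")
    arm.set_gripper(.04,40); s=st("gripped")
    if s["width"]<.05: print("MISSED"); ret
[... 444 characters left out ...]
  arm.servo_line([*t,.11],v=.08); arm.servo_line([*t,.26],v=.2)
    return True
lids [(0.6764, -0.0658), (0.6759, -0.1869), (0.5527, -0.066), (0.4363, -0.0246)]
at jar t36.5 [ 0.4367 -0.0247  0.0469] F [ 0.5  0.3 -0.2] w 0.0838 g 0
gripped t36.9 [ 0.437  -0.0249  0.0475] F [-0.7 -0.5  4. ] w 0.0568 g 43
lifted t38.4 [ 0.4355 -0.0244  0.2481] F [ 0.2  0.8 -3.2] w 0.0574 g 43
over cell t41.4 [0.5583 0.3297 0.1315] F [-0.2  1.1 -2.1] w 0.0570 g 43
 t43.0 [0.5573 0.3293 0.0574] F [ 0.3 -0.  -2.2] w 0.0567 g 43
 t43.2 [0.5573 0.3293 0.0558] F [-0.3 -0.3 -2.9] w 0.0567 g 43
 t43.5 [0.5577 0.3295 0.0555] F [-1.6  0.2  3.8] w 0.0569 g 43
open t43.8 [0.5577 0.3294 0.0546] F [0.9 0.9 0.7] w 0.0697 g 0
```

View pics/scene7.png

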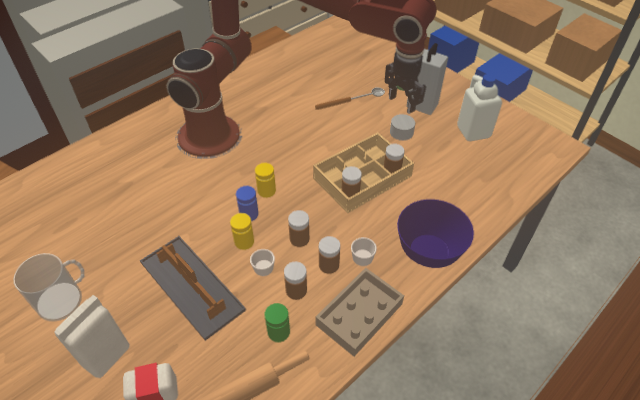

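The first jar stands in cell 6 at (394,158), touched down gently. Now the other three.

```bash
python3 - <<'E'
from h import *
for n,p in((5,(.5527,-.066)),(3,(.6764,-.0658)),(1,(.6759,-.1869))):
    print("== cell",n)
    if not pack(n,p): break
arm.move_pose([.45,-.05,.33],R(-np.pi/2))
c=read_camera("top"); save(c,"top8"); P=cloud(c); Z=P[...,2]
for j in jars(c,P):
    if j[4]<40:
        d=np.array(j[:2],float)-C0; print("lid",float(j[2]),"crate frame",(np.array([[np.cos(PSI),np.sin(PSI)],[-np.sin(PSI),np.cos(PSI)]])@d).round(4))
u=np.zeros(Z.shape,bool);u[165:265,185:310]=1
print("crate",rect(c,u&(Z>.05)&(Z<.07),.062))
c=read_camera("scene"); save(c,"scene8"); st()
E
```

```text
== cell 5
lids [(0.6764, -0.0658), (0.6758, -0.187), (0.5528, -0.0659)]
at jar t49.0 [ 0.5531 -0.066   0.0467] F [-0.4  0.5  0.7] w 0.0840 g 0
gripped t49.4 [ 0.5535 -0.0663  0.0475] F [-0.6 -1.8  4.1] w 0.0572 g 43
lifted t50.9 [ 0.5519 -0.0657  0.2479] F [ 0.7 -1.1 -4.6] w 0.0567 g 43
over cell t53.6 [0.5482 0.2441 0.1314] F [ 0.9 -0.  -3.4] w 0.0569 g 43
 t55.2 [0.5472 0.2439 0.0574] F [-0.8 -0.8 -2.9] w 0.0571 g 43
 t55.4 [0.5472 0.2439 0.0558] F [-0.2 -0.3 -3.3] w 0.0568 g 43
 t55.7 [0.5476 0.2441 0.0555] F [-3.3 -0.9  4.2] w 0.0568 g 43
open t55.9 [0.5477 0.244  0.0547] F [ 0.2  0.7 -0.3] w 0.0697 g 0
== cell 3
lids [(0.6764, -0.0658), (0.6753, -0.1869)]
at jar t61.0 [ 0.6767 -0.0659  0.0468] F [-0.9 -0.3  0.6] w 0.0838 g 0
gripped t61.3 [ 0.6772 -0.0662  0.0477] F [-0.2 -0.2  2.9] w 0.0572 g 43
lifted t62.9 [ 0.6755 -0.0656  0.2477] F [ 0.4  1.  -3.3] w 0.0574 g 43
over cell t66.2 [0.4729 0.3399 0.1314] F [-0.2 -0.1 -2.7] w 0.0569 g 43
 t67.8 [0.472  0.3394 0.0575] F [-0.1 -0.9 -2.7] w 0.0570 g 43
 t68.1 [0.472  0.3395 0.0559] F [ 1.   0.2 -3.2] w 0.0568 g 43
 t68.3 [0.4725 0.
[... 361 characters left out ...]
3
over cell t79.5 [0.4526 0.1688 0.1312] F [-0.1  0.  -4. ] w 0.0573 g 43
 t81.0 [0.4517 0.1687 0.0575] F [ 0.1  0.1 -4.5] w 0.0570 g 43
 t81.3 [0.4517 0.1687 0.0559] F [-0.1 -0.7 -3.9] w 0.0570 g 43
 t81.5 [0.4523 0.1686 0.0557] F [-2.7 -1.5  4.9] w 0.0571 g 44
open t81.8 [0.4521 0.1688 0.0546] F [ 0.1  0.6 -0.8] w 0.0700 g 0
lid 0.1062 crate frame [0.0428 0.0858]
lid 0.1063 crate frame [0.0422 0.0007]
lid 0.1062 crate frame [ 0.0422 -0.0854]
lid 0.1064 crate frame [-0.0418  0.0831]
lid 0.1066 crate frame [-0.0424 -0.0872]
crate ((504.5920104980469, 249.21322631835938), (266.842041015625, 179.9071502685547), 83.23236083984375)
 t84.7 [ 0.4498 -0.0489  0.3288] F [ 0.5 -0.5 -0.1] w 0.0703 g 0
```

View pics/top8.png

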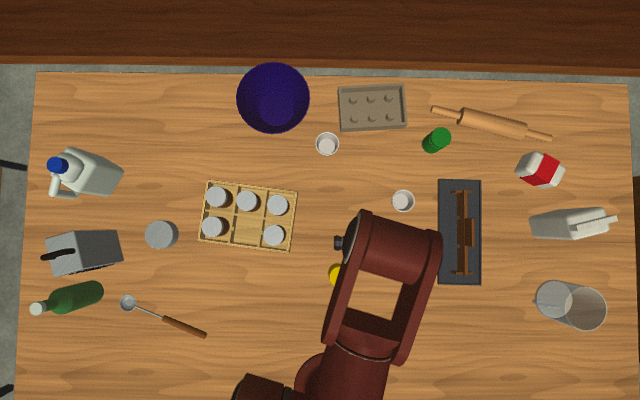

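View pics/scene8.png

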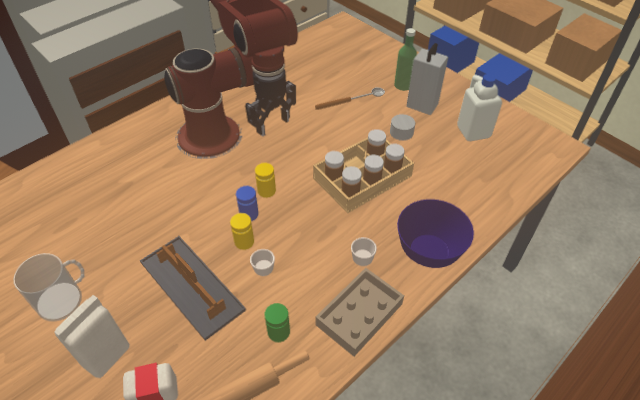

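All five jars stand upright in separate cells, around (215–280, 196–236) in the top view. The crate hasn't moved, the divider stands in the tray at (462,232), and everything else is where it was.

```bash
python3 -c "
from h import *
print(arm.close_job())"
```

```text
the job is handed in; nothing more can be done
None
```

The job is handed in: the divider was lifted straight up and stands in the tray, and all four table jars are upright in cells 1, 3, 5 and 6, with the packed jar still in cell 4 and the crate unmoved; on my first try at one jar the fingers pressed on its lid with about 18 N, but it did not move.

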